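# Lay out the tinsmith's bench for fitting a jug lid

## Task

Set out the bench for fitting a jug lid: take the iron weight off the round steel block, put the bare copper lid on the middle of the block, and stand the weight back on the middle of the lid. Stand the red rivet tin upright halfway between the block and the kettle, and lay the brass scriber on the bench on the other side of the block from the kettle, level with the block, pointing straight away from the robot or straight towards it, its middle 12 cm from the middle of the block. Keep the weight and the rivet tin upright throughout, and leave the kettle, the hammer and the silvery tinned lid where they are.

Things in the scene. Friction and masses are not known exactly. Their poses are not given: they have to be found in the camera images.
- block: round steel block fixed to the bench: upright cylinder 90 mm in diameter, 40 mm high. Origin: centre of its underside, on the bench. Its x axis points straight away from the robot, z up.
- weight: loose dark iron weight, about 0.4 kg, standing on the block at the start: round base 44 mm in diameter and 28 mm high, above it a round knob 26 mm in diameter from 30 to 58 mm above the underside (grip it by the knob). Origin: centre of its underside, z up.
- copper_lid: loose bare copper lid, orange-brown: flat disc 58 mm in diameter, 14 mm high, flat on top, about 0.1 kg. Lies flat on the bench. Origin: centre of its underside, z up.
- tinned_lid: loose lid of the same size and shape (58 mm in diameter, 14 mm high), tinned, silvery. Not needed: leave it alone. Origin: centre of its underside.
- rivet_tin: loose round tin, red all over, closed: 48 mm in diameter, 49 mm over its lid, 38 mm high, about 0.16 kg. Stands on the bench. Origin: centre of its underside, z up.
- scriber: loose brass scriber lying on the bench: square bar 10 x 10 mm with a blackened grip in the middle and a tapered point, 114 mm long, about 0.06 kg. Its x axis runs along it to the point. Origin on its underside, counting as its middle: the bar reaches from 55 mm behind it to 25 mm ahead, the point to 59 mm ahead. At the start it lies within about 35 degrees of the front-back direction.
- kettle: loose copper kettle, 1.1 kg: round body 120 mm in diameter to 50 mm height, tapering to 125 mm, carrying handle over the top up to 162 mm high. The spout reaches 98 mm from the axis along its x axis, roughly away from the robot. Stands left or right of the block, centres 270 to 300 mm apart. Origin: centre of its underside. Leave it alone.
- hammer: loose iron bouge hammer with a wooden handle lying to the left of the work, head away from the robot, 280 mm long, head 108 mm across, up to 26 mm high. Its x axis runs along the handle towards the head. Origin: on the bench about the middle of its length. Leave it alone.

How it is judged:
At the end, for the whole second after the job is handed in: Copper lid flat on block, within 12 mm of centre; weight upright on lid, within 12 mm. Tin up to 170 mm from block and kettle, 30 mm front-back of block. Scriber beyond block from kettle, 100-140 mm off, 25 mm front-back, 0.2 rad from front-back. All at rest; kettle, hammer, tinned lid within 20 mm (horizontal distance between copper_lid and block below 0.012 m and height (world z) of copper_lid between 0.036 and 0.045 m and angle between each of copper_lid, weight, rivet_tin's own z axis and vertical below 0.1 rad and horizontal distance between weight and copper_lid below 0.012 m and height (world z) of weight between 0.05 and 0.059 m and horizontal distance between rivet_tin and block below 0.17 m and horizontal distance between rivet_tin and kettle below 0.17 m and x of rivet_tin in the frame of block between -0.03 and 0.03 m and height (world z) of rivet_tin below 0.008 m and horizontal distance between scriber and block between 0.1 and 0.14 m and x of scriber in the frame of block between -0.025 and 0.025 m and horizontal distance between scriber and kettle above 0.34 m and angle between the x axis of scriber and the x axis of block, either way round below 0.2 rad and height (world z) of scriber below 0.015 m and linear speed of each of copper_lid, weight, rivet_tin, scriber below 0.02 m/s and distance of each of kettle, hammer, tinned_lid from where it was at the start of the episode below 0.02 m); the robot touches nothing.
It fails at once if the kettle is pushed 20 mm or more out of its place (distance of kettle from where it was at the start of the episode above 0.02 m).
It fails at once if the hammer is pushed 20 mm or more out of its place (distance of hammer from where it was at the start of the episode above 0.02 m).
It fails at once if the tinned lid is pushed 20 mm or more out of its place (distance of tinned_lid from where it was at the start of the episode above 0.02 m).
It fails at once if the weight is tipped over (angle between weight's own z axis and vertical above 0.7 rad).
It fails at once if the rivet tin is tipped over (angle between rivet_tin's own z axis and vertical above 0.7 rad).
It also fails if it takes over 128 s, if anything falls off the work surface, if the arm or the gripper's body presses on something with over 40 N, if the wrist force passes 120 N, or if a joint passes its speed limit or range.

## Robot

A 6-joint arm with a two-finger parallel gripper is mounted at the origin on the work surface. World frame = base frame: x ahead of the robot, y to its left, z up, the work surface at z = 0. Lengths are in m, angles in rad, forces in N, time in s.
With the tool pointing down it reaches from about 0.3 to 0.875 m from the base axis. Payload 6.4 kg.
Tool frame: the origin (TCP) lies at the very end of the fingers, on their centre line; the grasp point (between the pads) lies 19 mm behind it; z points along the fingers, y is the line along which they close (so a half turn about z gives the same grasp; the last joint's range is limited). The gripper opens to 85 mm and grips with 20 to 120 N. Pads are 22 mm wide; open, the fingers measure 114 mm over their backs; the gripper's body (76 mm by 85 mm) begins 54 mm behind the grasp point. The pads swing forward as they close: fully open they stand 13 mm farther back than shut.
Start: joints at [1.097, 0.181, 1.607, -0, 1.354, -0.206], TCP at [0.152, 0.555, 0.2] pointing down, gripper open.
Joint ranges: [-2.99, 2.99], [-0.89, 2.07], [0.3, 2.58], [-1.14, 4.28], [0, 2.63], [-3.12, 3.12]. Speed limits (rad/s): [2.57, 2.57, 3.01, 3.14, 3.14, 3.14].

## Interface

Orientations are given as a unit quaternion [w, x, y, z].
In Python, from bench import telemetry, camera, ctrl, spotter gives the robot as it stands.
- The arm moves only by the tool send_rows, never from a script. Its argument "series" is a list of rows, each a list of 3 entries, a list of its own where there are three numbers: the turn, a rotation vector about the world's x, y, z in degrees, then the shift along the world's x, y, z in mm, then the closure, from -1 (fully open) to 1 (shut), so that 0 is half open. In form: [[[rx, ry, rz], [dx, dy, dz], gripper], ...]. A call has 1 to 10 rows; each row is the pose to reach, as a shift and turn from the pose commanded when the call began; what a row does not reach only later rows make up. A row lasts 1/8 s, in which the tool goes at most 62.5 mm and 10.7 degrees, less where a joint would pass 70% of its speed; a pose out of reach is approached as far as the arm can. A call with a gripper value outside its range is refused whole. The fingers move at their own pace and stop on an object; the grip force is fixed at half the most. Time passes only in rows, so rows that repeat a pose let the fingers close. It gives the time, the measured TCP pose, the force, the opening and the grip force at its end, in the units of the state.
- telemetry.get_obs(): the state, without advancing time (a new reading comes with each control period).
- camera(name): name is "scene" or "top" or "wrist"; returns a dict with "pixels" (420x560x3 uint8, red, green, blue), "camera_matrix" (3x3 intrinsics, pixels), "xyz" and "orientation" of the camera in the world. Camera axes: x right, y up, looking along -z (the intrinsics and any distortion apply to the point x, -y, -z); pixel columns grow to the right and rows downward; lengths in m; the calibration is good to about 2 mm. A picture is of the moment at which its call begins. There is no depth.
- ctrl.hand_in(): hands the job in; it is judged then, once.
Trained networks look in the newest picture that a camera, given by its name, has taken for a name from the list of things; names that differ only in an ending like _2 or _b are one class to them, and where a whole thing is asked for, a point or a joint stands for the part that bears it (a point fixed in the world has none). Each returns a list of dicts, best first, with "conf" (0 to 1); they miss things now and then, are a little off and sometimes report something else, mostly with a low value. They report only what shows in the picture. A call takes as long as a camera call.
- spotter.boxes_of(thing, camera): "xyz" ([x, y, z] in m, in world coordinates, good to about 4 mm: the middle of the surface that is visible of it).
- spotter.landmark_of(thing, camera): "xyz" ([x, y, z] in m, in world coordinates, good to about 4 mm: a listed point, or the origin of a listed thing).
The state is a dict: "time_s": time; "q": joint angles; "dq": joint speeds; "joint_efforts": joint torques, N m; "eef_pos": TCP position; "eef_rot": TCP orientation; "wrist_force": force on the tool from outside, world axes, zero at the start; "torque": the same for the moment, N m; "opening": opening from 0.0 (shut) to 1.0 (fully open); "grasp_force": force on a finger pad.
Only numpy, scipy, OpenCV 4.12 (cv2) and the standard library are available. Lean on these libraries where they do the work, as an engineer would, in place of code of your own. Each camera call takes 0.05 s, during which the arm holds its last target. There are 200 camera calls.

## Working session

There is one attempt and no reset: what is moved stays moved. The work goes in short steps, Python scripts to look and compute and a tool call to move; the robot and the scene stay as the last step left them, time stands still between calls to the robot, and variables do not carry over. Pictures are saved under pics/ and viewed, at most 14 in all, crops included, and the job is handed in when it is done.

Besides the shell and the picture viewer there is one more tool, called as name([rows], argument=value, ...), one row to a line, values as JSON. send_rows: Moves the arm, as the interface text tells. Its arguments: {"type":"object","properties":{"series":{"type":"array","items":{"type":"array"}}},"required":["series"]}

```bash
mkdir -p pics
cat > h.py <<'E'
import numpy as np,cv2
from bench import telemetry,camera,ctrl,spotter
from scipy.spatial.transform import Rotation as R
def snap(n,fn=None):
    c=camera(n)
    if fn: cv2.imwrite('pics/'+fn,c['pixels'][:,:,::-1])
    return c
def rot(c):
    o=np.array(c['orientation'])
    return o if o.shape==(3,3) else R.from_quat(o,scalar_first=True).as_matrix()
def p2w(c,u,v,z):
    K=np.array(c['camera_matrix']);d=np.linalg.solve(K,[u,v,1.]);d=rot(c)@(d*[1,-1,-1]);p=np.array(c['xyz'])
    return p+d*(z-p[2])/d[2]
def w2p(c,P):
    q=rot(c).T@(np.array(P)-c['xyz']);q=np.array(c['camera_matrix'])@(q*[1,-1,-1]);return q[:2]/q[2]
def st():
    o=telemetry.get_obs();e=R.from_quat(o['eef_rot'],scalar_first=True).as_matrix()
    print('t',o['time_s'],'p',np.round(o['eef_pos'],4),'y',np.round(e[:,1],3),'z',np.round(e[:,2],3),'F',np.round(o['wrist_force'],1),'op',round(o['opening'],3),'g',o['grasp_force'],'q',np.round(o['q'],2))
E
python3 - <<'E'
from h import *
st()
for n in ('top','scene'):
    c=snap(n,n+'0.png');print(n,np.round(c['xyz'],3),np.round(rot(c),2).tolist(),np.round(c['camera_matrix'],0).tolist(), [k for k in c])
    for t in 'block weight copper_lid tinned_lid rivet_tin scriber kettle hammer'.split():
        for f in (spotter.boxes_of,spotter.landmark_of):
            try:print(t,f.__name__,[(np.round(r['xyz'],3).tolist(),round(r['conf'],2)) for r in f(t,n)[:3]])
            except Exception as e:print(t,f.__name__,e)
E
```

```text
t 0.0 p [0.1519 0.554  0.1991] y [ 0.265  0.964 -0.002] z [-0.001 -0.002 -1.   ] F [0.2 0.2 0.1] op 1.001 g 0.0 q [ 1.1   0.18  1.61  0.    1.35 -0.21]
top [0.378 0.06  1.34 ] [[0.01, 0.99, -0.11], [-1.0, 0.01, -0.0], [-0.0, 0.11, 0.99]] [[532.0, 0.0, 280.0], [0.0, 532.0, 211.0], [0.0, 0.0, 1.0]] ['pixels', 'camera_matrix', 'xyz', 'orientation']
block call [([0.614, -0.145, 0.044], 0.74)]
block call [([0.624, -0.153, 0.001], 0.97)]
weight call [([0.628, -0.146, 0.068], 0.73), ([0.62, 0.125, 0.086], 0.25)]
weight call []
copper_lid call [([0.443, -0.102, 0.015], 0.93)]
copper_lid call [([0.444, -0.101, 0.004], 0.67)]
tinned_lid call [([0.431, 0.107, 0.016], 0.87)]
tinned_lid call [([0.427, 0.108, 0.002], 0.95)]
rivet_tin call [([0.44, 0.274, 0.045], 0.6), ([0.612, -0.147, 0.04], 0.33)]
rivet_tin call [([0.441, 0.277, 0.006], 0.89)]
scriber call [([0.445, -0.103, 0.018], 0.65), ([0.435, -0.268, 0.011], 0.61)]
scriber call [([0.444, -0.268, -0.0], 0.53)]
kettle call [([0.619, 0.125, 0.086], 0.58)]
kettle call [([0.627, 0.124, -0.005], 0.88), ([0.447, -0.098, -0.001], 0.33)]
hammer call 
[... 429 characters left out ...]
.07], 0.88)]
weight call [([0.632, -0.15, 0.043], 0.62)]
copper_lid call [([0.456, -0.107, 0.016], 0.62)]
copper_lid call [([0.449, -0.105, 0.002], 0.97)]
tinned_lid call [([0.435, 0.103, 0.014], 0.6), ([0.647, 0.1, 0.071], 0.43)]
tinned_lid call [([0.43, 0.112, -0.001], 0.78)]
rivet_tin call [([0.447, 0.259, 0.031], 0.63)]
rivet_tin call [([0.44, 0.272, -0.003], 0.83)]
scriber call [([0.446, -0.274, 0.01], 0.71)]
scriber call [([0.447, -0.271, -0.003], 0.65), ([0.635, -0.152, 0.042], 0.5)]
kettle call [([0.648, 0.099, 0.07], 0.78), ([0.446, -0.273, 0.008], 0.7)]
kettle call [([0.626, 0.13, -0.0], 0.91)]
hammer call [([0.542, 0.404, 0.019], 0.85)]
hammer call [([0.514, 0.417, -0.002], 0.86)]
```

View pics/top0.png

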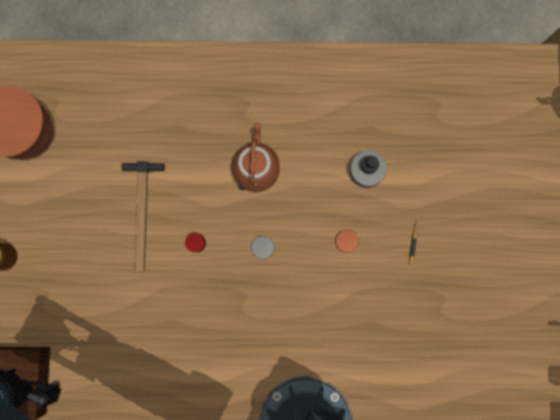

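View pics/scene0.png

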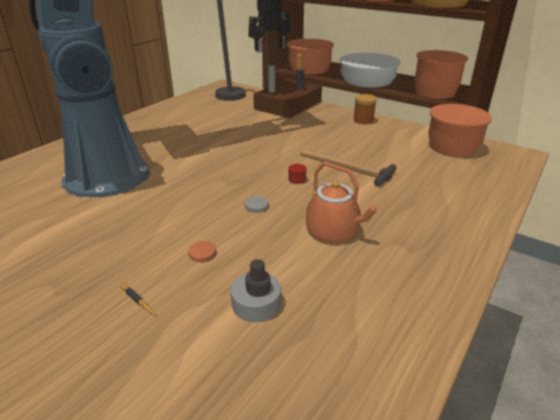

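The top view shows the block with the weight at (368,169), kettle (255,166), tin (195,242), tinned lid (263,247), copper lid (347,241), scriber (414,243) and hammer at the left. The scene view agrees. Next I'll measure these more precisely.

Run:
```python
from h import *
c=snap('top');im=c['pixels'];hsv=cv2.cvtColor(im,cv2.COLOR_RGB2HSV)
def roi(m,u,v,r):
    k=np.zeros(m.shape,np.uint8);k[v-r:v+r+1,u-r:u+r+1]=1;return (m&(k>0)).astype(np.uint8)
def big(m):
    n,l,s,ce=cv2.connectedComponentsWithStats(m);i=1+np.argmax(s[1:,4]);return l==i,s[i],ce[i]
H,S,V=[hsv[...,i].astype(int) for i in range(3)]
for p in [(195,242),(347,241),(263,247),(355,180),(370,160),(414,243),(415,225),(255,185),(330,241)]: print(p,hsv[p[1],p[0]])
red=(S>190)&((H<6)|(H>170)); cu=(S>150)&(H<10); gray=(S<70)&(V>60)
for n,m,u,v,r,z in (('tin',red,195,242,18,.038),('cu',cu,347,241,20,.014),('tinned',gray,263,247,20,.014),('block',S<75,368,169,25,.04)):
    b,s,ce=big(roi(m,u,v,r));ct,_=cv2.findContours(b.astype(np.uint8),0,2)
    (x,y),rad=cv2.minEnclosingCircle(max(ct,key=len));P=p2w(c,x,y,z);Q=p2w(c,x+rad,y,z)
    print(n,s,np.round(ce,1),(round(x,1),round(y,1)),'w',np.round(P,4),'rad',abs(P-Q)[1].round(4),'cen',np.round(p2w(c,*ce,z),4))
cv2.imwrite('pics/crop.png',np.hstack([cv2.resize(im[y-30:y+30,x-30:x+30,::-1],(390,390),interpolation=cv2.INTER_CUBIC) for x,y in ((368,169),(414,243))]))
```

```text
(195, 242) [  0 194 133]
(347, 241) [ 10 148 177]
(263, 247) [ 25  11 137]
(355, 180) [25 20 78]
(370, 160) [150   5  53]
(414, 243) [13 28 64]
(415, 225) [ 17 144 126]
(255, 185) [ 15 151 115]
(330, 241) [ 15 122 149]
tin [186 234  19  17 242] [194.9 242.1] (195.0, 242.0) w [0.4403 0.2725 0.038 ] rad 0.0226 cen [0.44   0.2729 0.038 ]
cu [345 231   7   5  13] [347.6 233.2] (348.0, 233.3) w [ 0.4663 -0.1047  0.014 ] rad 0.0076 cen [ 0.4665 -0.1039  0.014 ]
tinned [251 236  23  23 418] [262.3 246.9] (262.4, 246.9) w [0.4306 0.1084 0.014 ] rad 0.0287 cen [0.4306 0.1085 0.014 ]
block [ 349  150   38   37 1081] [367.6 168.4] (367.8, 168.6) w [ 0.6255 -0.1514  0.04  ] rad 0.0467 cen [ 0.6261 -0.1511  0.04  ]
```

View pics/crop.png

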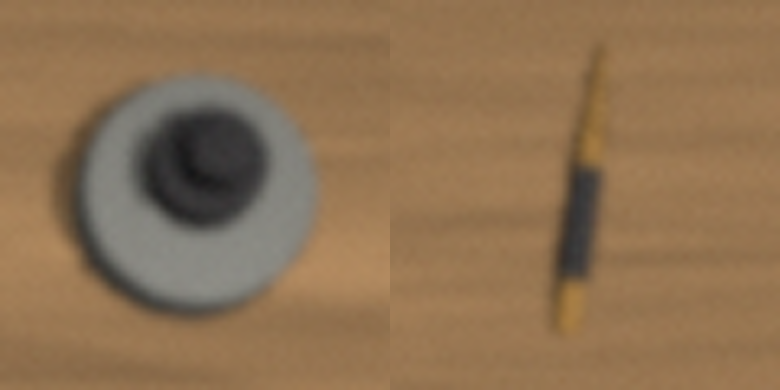

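The crop shows the block circle centred at px (368,168.6), the knob top at about (370.3,161.1), and the scriber running from tip (415.8,219.4) to tail (410.7,263.7).

Run:
```python
from h import *
c=snap('top');im=c['pixels'];hsv=cv2.cvtColor(im,cv2.COLOR_RGB2HSV)
H,S,V=[hsv[...,i].astype(int) for i in range(3)]
m=((H<=12)&(V>120))[221:262,327:368].astype(np.uint8)
n,l,s,ce=cv2.connectedComponentsWithStats(m);i=1+np.argmax(s[1:,4]);print('cu',s[i],np.round(p2w(c,*(ce[i]+[327,221]),.014),4))
t,b=p2w(c,415.8,219.4,.004),p2w(c,410.7,263.7,.008);print('scr',t,b,(t+b)/2,np.linalg.norm(t-b),np.degrees(np.arctan2(*(t-b)[[1,0]])))
print('knob',p2w(c,370.3,161.1,.098))
m=((V<62)&(S<60))[140:185,345:392].astype(np.uint8);n,l,s,ce=cv2.connectedComponentsWithStats(m);i=1+np.argmax(s[1:,4]);print('dark',s[i],ce[i]+[345,140],p2w(c,*(ce[i]+[345,140]),.065))
```

```text
cu [  8   9  24  23 427] [ 0.4479 -0.1012  0.014 ]
scr [ 0.50346237 -0.277016    0.004     ] [ 0.39220715 -0.26122524  0.008     ] [ 0.44783476 -0.26912062  0.006     ] 0.11244141592590728 -8.078191837696979
knob [ 0.63255668 -0.14815306  0.098     ]
dark [ 15  17  18  16 223] [368.42600897 164.29596413] [ 0.63139222 -0.14904215  0.065     ]
```

send_rows([
  [[0,0,-74.6],[288,-282,-60],-1],
  [[0,0,-74.6],[288,-282,-60],-1],
  [[0,0,-74.6],[288,-282,-60],-1],
  [[0,0,-74.6],[288,-282,-60],-1],
  [[0,0,-74.6],[288,-282,-60],-1],
  [[0,0,-74.6],[288,-282,-60],-1],
  [[0,0,-74.6],[288,-282,-60],-1],
  [[0,0,-74.6],[288,-282,-60],-1],
  [[0,0,-74.6],[288,-282,-60],-1],
])

```text
time_s: 2.92
eef_pos: [0.4397, 0.2729, 0.14]
eef_rot: [-0.0, 0.706, 0.708, -0.0]
wrist_force: [0.0, -0.3, -0.7]
opening: 0.999
grasp_force: 0.0
```

Run:
```python
from h import *
st();c=snap('wrist','w1.png');print(w2p(c,[.44,.273,.038]),c['xyz'])
print(spotter.landmark_of('rivet_tin','wrist'))
im=c['pixels'];hsv=cv2.cvtColor(im,cv2.COLOR_RGB2HSV);m=((hsv[...,1]>185)&((hsv[...,0]<8)|(hsv[...,0]>170))).astype(np.uint8)
n,l,s,ce=cv2.connectedComponentsWithStats(m);i=1+np.argmax(s[1:,4]);print(s[i],ce[i],p2w(c,*ce[i],.038))
```

```text
t 2.925 p [0.4397 0.2729 0.14  ] y [ 1.     0.003 -0.   ] z [-0.  0. -1.] F [ 0.  -0.3 -0.7] op 0.999 g 0.0 q [0.33 0.12 1.81 0.   1.22 0.32]
[279.14641293 198.59214835] [0.43841863 0.34168322 0.31308022]
[{'xyz': [0.4396, 0.2734, 0.0016], 'conf': 0.86}]
[ 248  162   56   60 2576] [275.93322981 191.83734472] [0.4372705  0.27885539 0.038     ]
```

View pics/w1.png

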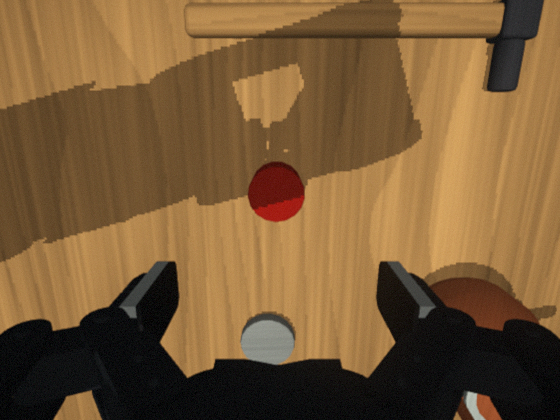

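The wrist view shows the tin at (276,192), between the finger columns and centred. Descending to grip it.

send_rows([
  [[0,0,0],[0,1,-60],-1],
  [[0,0,0],[0,1,-110],-1],
  [[0,0,0],[0,1,-137],-1],
  [[0,0,0],[0,1,-137],-1],
  [[0,0,0],[0,1,-137],1],
  [[0,0,0],[0,1,-137],1],
  [[0,0,0],[0,1,-137],1],
  [[0,0,0],[0,1,-137],1],
  [[0,0,0],[0,1,-137],1],
  [[0,0,0],[0,1,-137],1],
])

```text
time_s: 4.28
eef_pos: [0.4414, 0.2747, 0.0067]
eef_rot: [0.0, 0.707, 0.708, 0.002]
wrist_force: [-9.0, -0.5, 23.7]
opening: 0.003
grasp_force: 11.9
```

Run:
```python
from h import *
st();a=snap('wrist');b=snap('scene');print(spotter.landmark_of('rivet_tin','scene'));t=snap('top')
print(spotter.landmark_of('rivet_tin','top'))
cv2.imwrite('pics/w2.png',np.vstack([np.hstack([cv2.resize(a['pixels'],(400,300)),cv2.resize(b['pixels'][130:235,220:360],(400,300))]),np.hstack([cv2.resize(t['pixels'][190:295,125:265],(400,300)),np.zeros((300,400,3),np.uint8)])])[:,:,::-1])
```

```text
t 4.275 p [0.4414 0.2747 0.0067] y [1.    0.001 0.003] z [ 0.003  0.002 -1.   ] F [-9.  -0.5 23.7] op 0.003 g 11.920573192983284 q [0.33 0.32 1.88 0.   0.94 0.33]
[{'xyz': [0.4411, 0.2706, -0.0042], 'conf': 0.67}]
[]
```

View pics/w2.png

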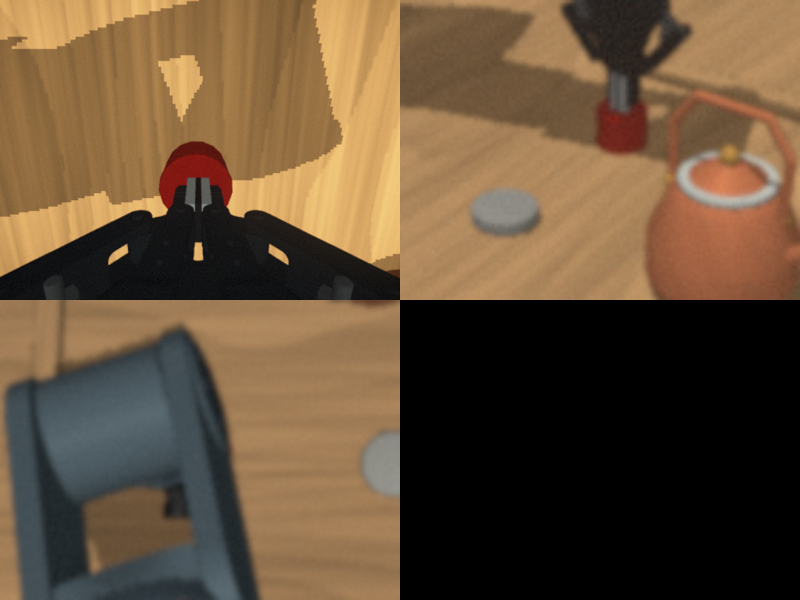

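The picture shows the shut fingers resting on the tin's top (fingertips at about (200,180) in the wrist panel), and the tin is still upright. I'll compare the tip location with the reported TCP.

Run:
```python
from h import *
a=snap('wrist');b=snap('scene');o=telemetry.get_obs()['eef_pos']
for c in(a,b):
  print([np.round(w2p(c,np.array(o)+[0,0,d]),1).tolist() for d in(0,.02,.0313,.04)],'tin top/bottom',np.round([w2p(c,[.4405,.273,z]) for z in(.038,0)],1).tolist())
cv2.imwrite('pics/w3.png',np.hstack([cv2.resize(a['pixels'][180:320,220:340],(390,455)),cv2.resize(b['pixels'][140:196,272:320],(390,455),interpolation=cv2.INTER_CUBIC)])[:,:,::-1])
```

```text
[[279.5, 243.5], [279.8, 258.4], [280.1, 268.5], [280.3, 277.2]] tin top/bottom [[278.1, 271.9], [277.8, 241.9]]
[[297.7, 178.1], [297.8, 171.5], [297.9, 167.7], [298.0, 164.7]] tin top/bottom [[297.3, 167.8], [297.0, 180.5]]
```

View pics/w3.png

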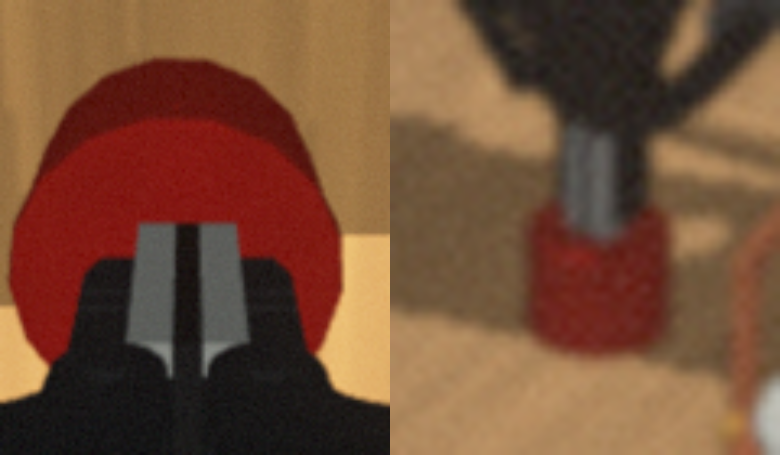

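send_rows([
  [[0,0,0],[0,0,30],1],
  [[0,0,0],[0,0,80],1],
  [[0,0,0],[0,0,97],1],
  [[0,0,0],[0,0,97],1],
  [[0,0,0],[0,0,97],1],
])

```text
time_s: 5.25
eef_pos: [0.4391, 0.2731, 0.0987]
eef_rot: [-0.0, 0.707, 0.707, -0.001]
wrist_force: [0.7, 0.1, -0.9]
opening: -0.001
grasp_force: 0.0
```

Run:
```python
from h import *
st();a=snap('wrist');b=snap('scene');o=np.array(telemetry.get_obs()['eef_pos'])
for c in(a,b):
  print([np.round(w2p(c,o+[0,y,d]),1).tolist() for y in (-.011,.011) for d in(0,.015,.03)])
print(spotter.landmark_of('rivet_tin','wrist'))
print([np.round(w2p(a,o+[x,.011,d]),1).tolist() for d in(0,.013,.03,.044) for x in (-.0425,.0425)])
cv2.imwrite('pics/w4.png',np.hstack([cv2.resize(a['pixels'],(400,300)),cv2.resize(b['pixels'][110:215,230:370],(400,300))])[:,:,::-1])
```

```text
t 5.25 p [0.4391 0.2731 0.0987] y [ 1.     0.001 -0.002] z [-0.002 -0.001 -1.   ] F [ 0.7  0.1 -0.9] op -0.001 g 0.0 q [ 0.33  0.17  1.84 -0.    1.13  0.33]
[[279.0, 261.5], [279.0, 273.7], [279.1, 288.2], [279.0, 224.5], [279.1, 233.9], [279.2, 245.2]]
[[294.9, 148.2], [295.0, 142.8], [295.1, 137.3], [299.5, 145.2], [299.7, 139.8], [299.8, 134.3]]
[{'xyz': [0.4399, 0.2727, -0.0007], 'conf': 0.85}]
[[201.2, 224.4], [356.9, 224.6], [195.6, 232.5], [362.7, 232.7], [186.8, 245.1], [371.7, 245.3], [178.1, 257.7], [380.8, 257.9]]
```

View pics/w4.png

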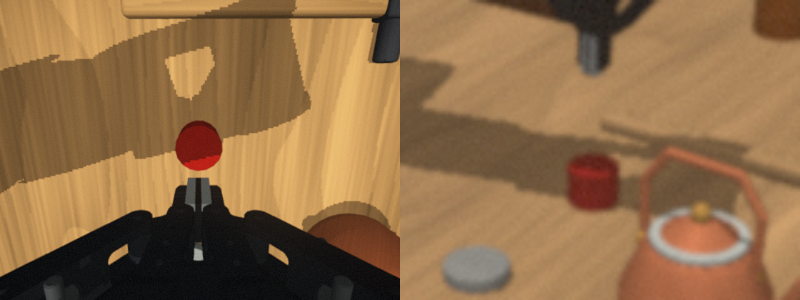

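Clear picture: with the fingers shut, the real fingertips (wrist row 249, scene row 136) sit about 31 mm above the reported TCP. The contact on the 38 mm tin top at z=0.007 agrees. So fingertip height is reported z plus 31 mm, and I'll use that from now on.

send_rows([
  [[0,0,0],[0,0,0],-1],
  [[0,0,0],[0,0,0],-1],
  [[0,0,0],[0,0,0],-1],
  [[0,0,0],[0,0,0],-1],
  [[0,0,0],[0,0,-50],-1],
  [[0,0,0],[0,0,-95],-1],
  [[0,0,0],[0,0,-115],-1],
  [[0,0,0],[0,0,-128],-1],
  [[0,0,0],[0,0,-128],-1],
  [[0,0,0],[0,0,-128],-1],
])

```text
time_s: 6.65
eef_pos: [0.4411, 0.2739, -0.027]
eef_rot: [0.0, 0.707, 0.707, 0.001]
wrist_force: [-0.3, 0.2, -0.5]
opening: 0.998
grasp_force: 0.0
```

send_rows([
  [[0,0,0],[0,0,0],1],
  [[0,0,0],[0,0,0],1],
  [[0,0,0],[0,0,0],1],
  [[0,0,0],[0,0,0],1],
  [[0,0,0],[0,0,0],1],
  [[0,0,0],[0,0,0],1],
])

```text
time_s: 7.4
eef_pos: [0.4408, 0.2738, -0.0271]
eef_rot: [0.0, 0.707, 0.707, 0.001]
wrist_force: [-0.7, -0.6, 4.7]
opening: 0.554
grasp_force: 60.9
```

send_rows([
  [[0,0,0],[0,0,50],1],
  [[0,0,0],[0,0,80],1],
  [[0,0,0],[0,-60,80],1],
  [[0,0,0],[0,-120,80],1],
  [[0,0,0],[0,-180,80],1],
  [[0,0,0],[0,-240,80],1],
  [[0,0,0],[0,-286,80],1],
  [[0,0,0],[0,-286,80],1],
  [[0,0,0],[50,-286,80],1],
  [[0,0,0],[100,-286,80],1],
])

```text
time_s: 8.65
eef_pos: [0.541, -0.0115, 0.052]
eef_rot: [-0.0, 0.707, 0.707, 0.0]
wrist_force: [0.7, -0.6, -0.0]
opening: 0.55
grasp_force: 62.2
```

send_rows([
  [[0,0,0],[50,0,0],1],
  [[0,0,0],[86,0,0],1],
  [[0,0,0],[86,0,0],1],
  [[0,0,0],[86,0,0],1],
  [[0,0,0],[86,0,-40],1],
  [[0,0,0],[86,0,-65],1],
  [[0,0,0],[86,0,-75],1],
  [[0,0,0],[86,0,-75],1],
  [[0,0,0],[86,0,-75],1],
])

```text
time_s: 9.78
eef_pos: [0.6271, -0.0126, -0.0216]
eef_rot: [0.001, 0.707, 0.707, 0.001]
wrist_force: [-0.5, 0.8, -1.5]
opening: 0.553
grasp_force: 62.4
```

send_rows([
  [[0,0,0],[0,0,-3],1],
  [[0,0,0],[0,0,-5],1],
  [[0,0,0],[0,0,-5],1],
  [[0,0,0],[0,0,-5],-0.6],
  [[0,0,0],[0,0,-5],-0.6],
  [[0,0,0],[0,0,-5],-0.6],
  [[0,0,0],[0,0,45],-0.6],
  [[0,0,0],[0,0,100],-0.6],
  [[0,0,0],[0,0,150],-0.6],
  [[0,0,0],[0,0,150],-0.6],
])

```text
time_s: 11.02
eef_pos: [0.6299, -0.0132, 0.1327]
eef_rot: [0.004, 0.707, 0.708, 0.003]
wrist_force: [-0.1, 0.0, -0.4]
opening: 0.799
grasp_force: 0.0
```

Run:
```python
from h import *
st()
for n in('scene','wrist'):
  c=snap(n)
  for t in('rivet_tin','kettle','block','weight'):print(n,t,spotter.landmark_of(t,n))
```

```text
t 11.025 p [ 0.6299 -0.0132  0.1327] y [1.    0.001 0.01 ] z [ 0.01  -0.002 -1.   ] F [-0.1  0.  -0.4] op 0.799 g 0.0 q [-0.21  0.36  1.53  0.    1.24 -0.21]
scene rivet_tin [{'xyz': [0.6311, -0.0143, -0.003], 'conf': 0.9}]
scene kettle [{'xyz': [0.6258, 0.1286, -0.0022], 'conf': 0.96}]
scene block []
scene weight [{'xyz': [0.6327, -0.1525, 0.042], 'conf': 0.64}]
wrist rivet_tin [{'xyz': [0.6273, -0.0107, 0.0009], 'conf': 0.59}]
wrist kettle [{'xyz': [0.6322, 0.1245, -0.0], 'conf': 0.82}]
wrist block [{'xyz': [0.628, -0.1537, 0.0035], 'conf': 0.59}]
wrist weight [{'xyz': [0.6348, -0.1537, 0.0438], 'conf': 0.76}]
```

send_rows([
  [[0,0,0],[5,-50,0],-1],
  [[0,0,0],[5,-100,0],-1],
  [[0,0,0],[5,-138,0],-1],
  [[0,0,0],[5,-138,0],-1],
  [[0,0,0],[5,-138,0],-1],
  [[0,0,0],[5,-138,0],-1],
])

```text
time_s: 12.28
eef_pos: [0.6311, -0.1492, 0.1269]
eef_rot: [-0.0, 0.706, 0.708, 0.0]
wrist_force: [0.7, -0.6, 0.0]
opening: 1.002
grasp_force: 0.0
```

Run:
```python
from h import *
st();c=snap('wrist','w5.png')
for t in('block','weight'):print(t,spotter.landmark_of(t,'wrist'))
print([w2p(c,p).round(1) for p in([.632,-.151,.098],[.627,-.151,.04])])
```

```text
t 12.275 p [ 0.6311 -0.1492  0.1269] y [ 1.     0.002 -0.   ] z [-0.  0. -1.] F [ 0.7 -0.6  0. ] op 1.002 g 0.0 q [-0.41  0.41  1.47  0.    1.26 -0.42]
block [{'xyz': [0.6256, -0.1547, 0.0015], 'conf': 0.96}]
weight [{'xyz': [0.6354, -0.1541, 0.0425], 'conf': 0.73}]
[array([280.6, 229.4]), array([273.7, 205.5])]
```

View pics/w5.png

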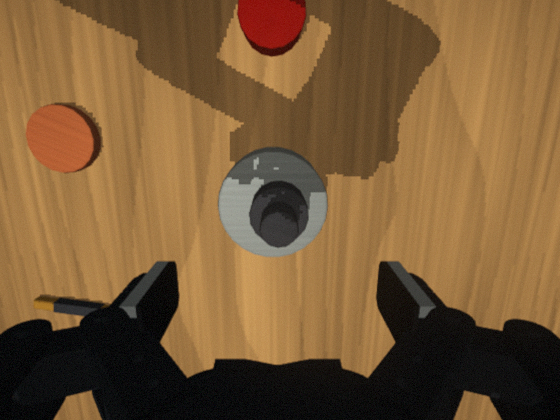

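The wrist view shows the knob top at (279,225) and the block's centre at (273,203), matching the predictions to within 3 mm. I'll descend to the knob with the tips at about 75 mm.

send_rows([
  [[0,0,0],[1,0,-40],-1],
  [[0,0,0],[1,0,-70],-1],
  [[0,0,0],[1,0,-83],-1],
  [[0,0,0],[1,0,-83],-1],
  [[0,0,0],[1,0,-83],1],
  [[0,0,0],[1,0,-83],1],
  [[0,0,0],[1,0,-83],1],
  [[0,0,0],[1,0,-83],1],
  [[0,0,0],[1,0,-83],1],
  [[0,0,0],[1,0,-83],1],
])

```text
time_s: 13.68
eef_pos: [0.6324, -0.1507, 0.045]
eef_rot: [0.0, 0.707, 0.707, 0.0]
wrist_force: [-2.9, 0.4, 5.3]
opening: 0.281
grasp_force: 58.9
```

send_rows([
  [[0,0,0],[0,0,20],1],
  [[0,0,0],[0,0,35],1],
  [[0,0,0],[0,-30,35],1],
  [[0,0,0],[0,-70,35],1],
  [[0,0,0],[0,-105,35],1],
  [[0,0,0],[0,-122,35],1],
  [[0,0,0],[0,-122,20],1],
  [[0,0,0],[0,-122,-10],1],
  [[0,0,0],[0,-122,-30],1],
  [[0,0,0],[0,-122,-34],1],
])

```text
time_s: 14.92
eef_pos: [0.6306, -0.2701, 0.0071]
eef_rot: [-0.003, 0.706, 0.708, -0.0]
wrist_force: [0.2, -0.6, -3.7]
opening: 0.281
grasp_force: 59.4
```

send_rows([
  [[0,0,0],[0,0,-2],1],
  [[0,0,0],[0,0,-4],1],
  [[0,0,0],[0,0,-5],1],
  [[0,0,0],[0,0,-5],1],
])

```text
time_s: 15.42
eef_pos: [0.6324, -0.2727, 0.0055]
eef_rot: [0.0, 0.707, 0.707, 0.0]
wrist_force: [-0.7, 0.1, -3.1]
opening: 0.285
grasp_force: 59.4
```

send_rows([
  [[0,0,0],[0,0,-1],1],
  [[0,0,0],[0,0,-1.5],1],
  [[0,0,0],[0,0,-1.5],1],
])

```text
time_s: 15.8
eef_pos: [0.6325, -0.2728, 0.005]
eef_rot: [0.0, 0.707, 0.707, -0.0]
wrist_force: [-4.4, 2.3, 5.7]
opening: 0.283
grasp_force: 60.4
```

send_rows([
  [[0,0,0],[0,0,0],-1],
  [[0,0,0],[0,0,0],-1],
  [[0,0,0],[0,0,0],-1],
  [[0,0,0],[0,0,40],-1],
  [[0,0,0],[0,0,90],-1],
  [[0,0,0],[-40,40,90],-1],
  [[0,0,0],[-80,80,90],-1],
  [[0,0,0],[-120,120,90],-1],
  [[0,0,0],[-160,160,90],-1],
  [[0,0,0],[-185,170,90],-1],
])

```text
time_s: 17.05
eef_pos: [0.4451, -0.1001, 0.0931]
eef_rot: [-0.001, 0.706, 0.708, -0.0]
wrist_force: [0.8, -0.3, 0.9]
opening: 1.002
grasp_force: 0.0
```

send_rows([
  [[0,0,0],[0,0,-20],-1],
  [[0,0,0],[0,0,-20],-1],
  [[0,0,0],[0,0,-20],-1],
])

```text
time_s: 17.42
eef_pos: [0.4477, -0.1028, 0.074]
eef_rot: [0.0, 0.707, 0.707, 0.0]
wrist_force: [0.5, 0.3, 0.5]
opening: 1.0
grasp_force: 0.0
```

Run:
```python
from h import *
st();c=snap('wrist','w6.png')
for t in('copper_lid','block','weight'):print(t,spotter.landmark_of(t,'wrist'))
im=c['pixels'];hsv=cv2.cvtColor(im,cv2.COLOR_RGB2HSV);print(hsv[190:200:9,279])
m=((hsv[...,0]<=12)&(hsv[...,1]>110)&(hsv[...,2]>100)).astype(np.uint8)
n,l,s,ce=cv2.connectedComponentsWithStats(m);i=1+np.argmax(s[1:,4]);print(s[i],ce[i],p2w(c,*ce[i],.011),w2p(c,[.448,-.102,.014]))
```

```text
t 17.425 p [ 0.4477 -0.1028  0.074 ] y [1.    0.001 0.001] z [ 0.001 -0.    -1.   ] F [0.5 0.3 0.5] op 1.0 g 0.0 q [-0.49  0.08  2.    0.    1.06 -0.49]
copper_lid [{'xyz': [0.4464, -0.1032, -0.0013], 'conf': 0.68}]
block [{'xyz': [0.6287, -0.1537, 0.0016], 'conf': 0.74}]
weight [{'xyz': [0.637, -0.2758, 0.0035], 'conf': 0.55}]
[[ 10 192 109]
 [ 10 177 203]]
[ 238  171   78   75 4476] [276.08802502 208.12645219] [ 0.44563422 -0.10021644  0.011     ] [279.3373197  211.61159787]
```

View pics/w6.png

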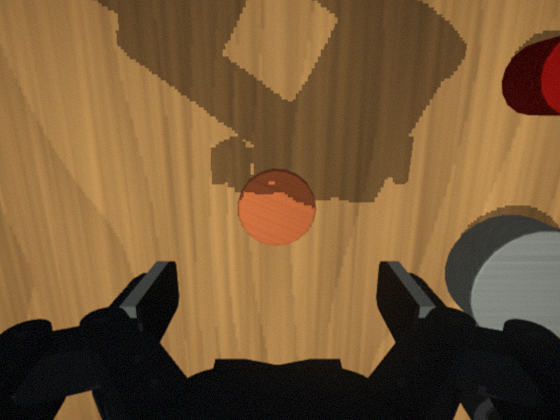

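The wrist view shows the copper lid at (276,208), centred between the fingers.

send_rows([
  [[0,0,0],[-1,1,-50],-1],
  [[0,0,0],[-1,1,-90],-1],
  [[0,0,0],[-1,1,-107],-1],
  [[0,0,0],[-1,1,-107],-1],
  [[0,0,0],[-1,1,-107],1],
  [[0,0,0],[-1,1,-107],1],
  [[0,0,0],[-1,1,-107],1],
  [[0,0,0],[-1,1,-107],1],
  [[0,0,0],[-1,1,-107],1],
])

```text
time_s: 18.75
eef_pos: [0.4474, -0.1021, -0.0317]
eef_rot: [0.001, 0.707, 0.708, 0.0]
wrist_force: [-2.3, 1.4, 8.5]
opening: 0.649
grasp_force: 61.9
```

send_rows([
  [[0,0,0],[0,0,40],1],
  [[0,0,0],[0,0,75],1],
  [[0,0,0],[40,-10,75],1],
  [[0,0,0],[90,-25,75],1],
  [[0,0,0],[140,-40,75],1],
  [[0,0,0],[179,-50,75],1],
  [[0,0,0],[179,-50,75],1],
  [[0,0,0],[179,-50,75],1],
  [[0,0,0],[179,-50,60],1],
  [[0,0,0],[179,-50,50],1],
])

```text
time_s: 20.0
eef_pos: [0.6237, -0.1509, 0.0152]
eef_rot: [-0.001, 0.707, 0.707, -0.0]
wrist_force: [0.1, 0.2, -2.9]
opening: 0.645
grasp_force: 64.4
```

send_rows([
  [[0,0,0],[0,0,0],1],
  [[0,0,0],[0,0,0],1],
])

```text
time_s: 20.25
eef_pos: [0.625, -0.1514, 0.0164]
eef_rot: [-0.0, 0.707, 0.707, -0.0]
wrist_force: [0.9, -0.4, -0.2]
opening: 0.647
grasp_force: 64.4
```

Run:
```python
from h import *
st();c=snap('wrist','w7.png');e=snap('scene')
for t in('copper_lid','block','weight'):print(t,spotter.landmark_of(t,'wrist'),spotter.landmark_of(t,'scene'))
cv2.imwrite('pics/w7.png',np.hstack([cv2.resize(c['pixels'],(400,300)),cv2.resize(e['pixels'][240:345,190:330],(400,300))])[:,:,::-1])
print(w2p(c,[.6265,-.151,.04]),w2p(c,[.6265,-.151,.065]))
```

```text
t 20.25 p [ 0.625  -0.1514  0.0164] y [ 1.     0.001 -0.   ] z [-0.  0. -1.] F [ 0.9 -0.4 -0.2] op 0.647 g 64.42850589752197 q [-0.42  0.53  1.54  0.    1.07 -0.42]
copper_lid [{'xyz': [0.6247, -0.153, 0.0453], 'conf': 0.78}] [{'xyz': [0.6265, -0.1514, 0.047], 'conf': 0.98}]
block [] [{'xyz': [0.6277, -0.1541, 0.0002], 'conf': 0.86}]
weight [] [{'xyz': [0.6342, -0.2722, 0.003], 'conf': 0.68}]
[282.78363698 260.58056837] [283.72479869 286.0381173 ]
```

View pics/w7.png

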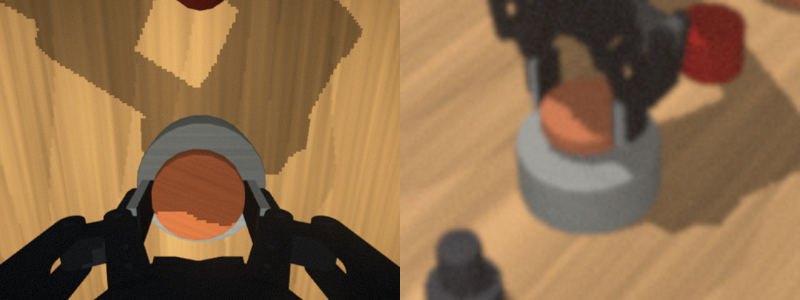

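The lid is held level over the block, concentric with it in both views. Lowering it now.

send_rows([
  [[0,0,0],[2,-1,-3],1],
  [[0,0,0],[2,-1,-6],1],
  [[0,0,0],[2,-1,-7.5],1],
  [[0,0,0],[2,-1,-7.5],1],
  [[0,0,0],[2,-1,-7.5],1],
])

```text
time_s: 21.28
eef_pos: [0.6271, -0.1525, 0.009]
eef_rot: [-0.0, 0.707, 0.707, -0.0]
wrist_force: [0.0, -0.3, -1.5]
opening: 0.651
grasp_force: 64.5
```

send_rows([
  [[0,0,0],[0,0,-1],1],
  [[0,0,0],[0,0,-1],1],
  [[0,0,0],[0,0,-1],-1],
  [[0,0,0],[0,0,-1],-1],
  [[0,0,0],[0,0,-1],-1],
  [[0,0,0],[0,0,40],-1],
  [[0,0,0],[0,0,85],-1],
  [[0,0,0],[5,-50,85],-1],
  [[0,0,0],[5,-100,85],-1],
  [[0,0,0],[5,-121,85],-1],
])

```text
time_s: 22.52
eef_pos: [0.6319, -0.2763, 0.0941]
eef_rot: [0.0, 0.708, 0.707, -0.0]
wrist_force: [-0.4, -0.1, -0.6]
opening: 1.001
grasp_force: 0.0
```

send_rows([
  [[0,0,0],[0,0,0],-1],
  [[0,0,0],[0,0,0],-1],
])

```text
time_s: 22.78
eef_pos: [0.632, -0.2718, 0.0935]
eef_rot: [-0.001, 0.706, 0.708, 0.0]
wrist_force: [0.7, -0.2, -0.6]
opening: 1.001
grasp_force: 0.0
```

Run:
```python
from h import *
st();c=snap('wrist');e=snap('scene');
for t in('copper_lid','block','weight'):print(t,spotter.landmark_of(t,'wrist'),spotter.landmark_of(t,'scene'))
p=snap('top');print(spotter.landmark_of('copper_lid','top'))
```

```text
t 22.775 p [ 0.632  -0.2718  0.0935] y [ 1.     0.002 -0.001] z [-0.001  0.001 -1.   ] F [ 0.7 -0.2 -0.6] op 1.001 g 0.0 q [-0.58  0.53  1.38  0.    1.24 -0.58]
copper_lid [{'xyz': [0.6276, -0.1551, 0.0387], 'conf': 0.72}] [{'xyz': [0.6306, -0.1525, 0.0426], 'conf': 0.6}]
block [] [{'xyz': [0.6286, -0.1528, -0.0031], 'conf': 0.68}]
weight [{'xyz': [0.636, -0.2745, 0.0038], 'conf': 0.68}] [{'xyz': [0.6346, -0.2741, -0.0006], 'conf': 0.81}]
[{'xyz': [0.63, -0.1508, 0.0412], 'conf': 0.91}, {'xyz': [0.628, -0.009, 0.0046], 'conf': 0.72}]
```

send_rows([
  [[0,0,0],[0,-1,-45],-1],
  [[0,0,0],[0,-1,-75],-1],
  [[0,0,0],[0,-1,-88],-1],
  [[0,0,0],[0,-1,-88],-1],
  [[0,0,0],[0,-1,-88],1],
  [[0,0,0],[0,-1,-88],1],
  [[0,0,0],[0,-1,-88],1],
  [[0,0,0],[0,-1,-88],1],
  [[0,0,0],[0,-1,-88],1],
])

```text
time_s: 24.4
eef_pos: [0.6324, -0.2748, 0.0071]
eef_rot: [0.0, 0.707, 0.707, 0.0]
wrist_force: [-2.1, 0.8, 6.7]
opening: 0.281
grasp_force: 58.9
```

send_rows([
  [[0,0,0],[0,0,40],1],
  [[0,0,0],[0,0,80],1],
  [[0,0,0],[-4,40,80],1],
  [[0,0,0],[-4,85,80],1],
  [[0,0,0],[-4,115,80],1],
  [[0,0,0],[-4,123,80],1],
  [[0,0,0],[-4,123,80],1],
  [[0,0,0],[-4,123,70],1],
  [[0,0,0],[-4,123,60],1],
  [[0,0,0],[-4,123,58],1],
])

```text
time_s: 25.65
eef_pos: [0.627, -0.1518, 0.0621]
eef_rot: [-0.001, 0.707, 0.707, -0.001]
wrist_force: [0.2, 0.1, -4.6]
opening: 0.278
grasp_force: 59.8
```

send_rows([
  [[0,0,0],[0,0,-1],1],
  [[0,0,0],[0,0,-2],1],
  [[0,0,0],[0,0,-3],1],
  [[0,0,0],[0,0,-3],1],
])

```text
time_s: 26.15
eef_pos: [0.6283, -0.1515, 0.0612]
eef_rot: [0.0, 0.707, 0.707, 0.0]
wrist_force: [0.3, -0.3, -4.2]
opening: 0.282
grasp_force: 59.9
```

Run:
```python
from h import *
st();c=snap('wrist');e=snap('scene');
for t in('copper_lid','block','weight'):print(t,spotter.landmark_of(t,'wrist'),spotter.landmark_of(t,'scene'))
cv2.imwrite('pics/w8.png',np.hstack([cv2.resize(c['pixels'],(400,300)),cv2.resize(e['pixels'][240:345,190:330],(400,300))])[:,:,::-1])
```

```text
t 26.15 p [ 0.6283 -0.1515  0.0612] y [1.    0.001 0.   ] z [ 0. -0. -1.] F [ 0.3 -0.3 -4.2] op 0.282 g 59.86349165439606 q [-0.42  0.48  1.52 -0.    1.14 -0.42]
copper_lid [] [{'xyz': [0.6279, -0.153, 0.0393], 'conf': 0.7}, {'xyz': [0.4454, -0.2702, -0.0019], 'conf': 0.49}]
block [] [{'xyz': [0.628, -0.1521, -0.0023], 'conf': 0.76}]
weight [{'xyz': [0.6323, -0.1569, 0.0575], 'conf': 0.95}] [{'xyz': [0.6286, -0.1513, 0.056], 'conf': 0.78}]
```

View pics/w8.png

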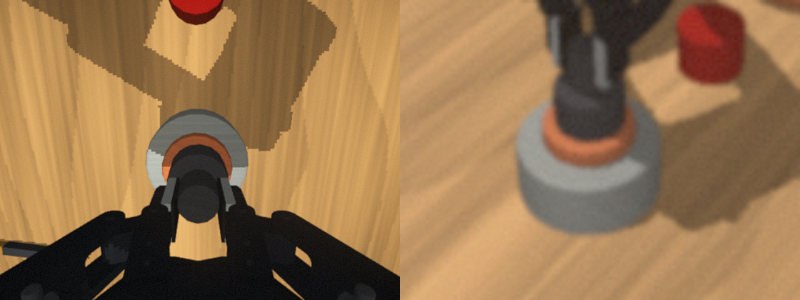

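The weight is centred over the lid in both panels, and the wrist force shows it still hanging. I'll lower it to contact.

send_rows([
  [[0,0,0],[0,0,-1],1],
  [[0,0,0],[0,0,-1],1],
  [[0,0,0],[0,0,-2],1],
  [[0,0,0],[0,0,-2],1],
])

```text
time_s: 27.05
eef_pos: [0.6284, -0.1516, 0.061]
eef_rot: [0.0, 0.707, 0.708, -0.0]
wrist_force: [-6.2, 2.1, 11.9]
opening: 0.275
grasp_force: 61.4
```

send_rows([
  [[0,0,0],[0,0,1],1],
  [[0,0,0],[0,0,1],-1],
  [[0,0,0],[0,0,1],-1],
  [[0,0,0],[0,0,1],-1],
  [[0,0,0],[0,0,40],-1],
  [[0,0,0],[0,0,80],-1],
  [[0,0,10],[-40,-30,80],-1],
  [[0,0,20],[-90,-60,80],-1],
  [[0,0,30],[-140,-90,80],-1],
  [[0,0,40],[-180,-117,80],-1],
])

```text
time_s: 28.3
eef_pos: [0.4464, -0.2693, 0.139]
eef_rot: [0.0, 0.42, 0.908, -0.0]
wrist_force: [0.0, -1.3, 0.4]
opening: 0.998
grasp_force: 0.0
```

send_rows([
  [[0,0,10],[0,0,-20],-1],
  [[0,0,20],[0,0,-40],-1],
  [[0,0,30],[0,0,-50],-1],
  [[0,0,40],[0,0,-50],-1],
  [[0,0,42],[0,0,-50],-1],
  [[0,0,42],[0,0,-50],-1],
  [[0,0,42],[0,0,-50],-1],
])

```text
time_s: 29.18
eef_pos: [0.4483, -0.2686, 0.0892]
eef_rot: [0.0, 0.07, 0.998, -0.0]
wrist_force: [0.1, -0.4, -0.5]
opening: 1.0
grasp_force: 0.0
```

Run:
```python
from h import *
st();c=snap('wrist','w9.png');print(spotter.landmark_of('scriber','wrist'))
e=snap('scene')
for t in('copper_lid','block','weight'):print(t,spotter.landmark_of(t,'scene'))
print([w2p(c,p).round(0) for p in([.448,-.269,.01],[.503,-.277,.004],[.392,-.261,.01])])
```

```text
t 29.175 p [ 0.4483 -0.2686  0.0892] y [ 0.14  0.99 -0.  ] z [ 0. -0. -1.] F [ 0.1 -0.4 -0.5] op 1.0 g 0.0 q [-0.77  0.2   1.83 -0.    1.11 -2.2 ]
[{'xyz': [0.449, -0.2687, -0.0007], 'conf': 0.77}, {'xyz': [0.6311, -0.156, 0.06], 'conf': 0.57}]
copper_lid [{'xyz': [0.6308, -0.1522, 0.0417], 'conf': 0.71}]
block [{'xyz': [0.6258, -0.1522, -0.0003], 'conf': 0.86}]
weight [{'xyz': [0.6296, -0.1498, 0.0558], 'conf': 0.69}]
[array([276., 206.]), array([276., 268.]), array([276., 132.])]
```

View pics/w9.png

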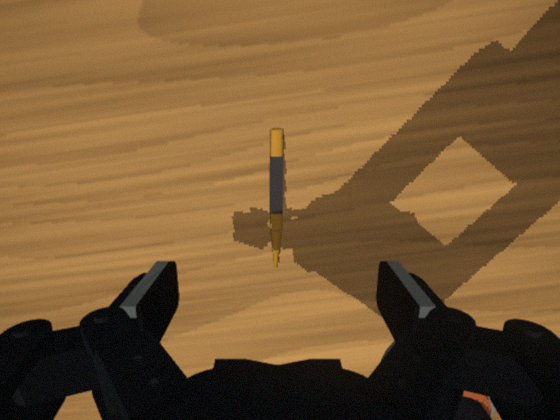

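The scriber runs from (277,130) to (276,266), aligned with the finger plane and mid column 277. Gripping it.

send_rows([
  [[0,0,0],[0,0,-50],-1],
  [[0,0,0],[0,0,-95],-0.5],
  [[0,0,0],[0,0,-110],0],
  [[0,0,0],[0,0,-118],0.2],
  [[0,0,0],[0,0,-118],0.4],
  [[0,0,0],[0,0,-118],1],
  [[0,0,0],[0,0,-118],1],
  [[0,0,0],[0,0,-118],1],
  [[0,0,0],[0,0,-118],1],
])

```text
time_s: 30.6
eef_pos: [0.4493, -0.2695, -0.0274]
eef_rot: [0.001, 0.069, 0.998, -0.001]
wrist_force: [-0.9, 1.1, 6.5]
opening: 0.09
grasp_force: 59.2
```

send_rows([
  [[0,0,0],[0,0,25],1],
  [[0,0,0],[0,0,50],1],
  [[0,0,4],[50,-1,50],1],
  [[0,0,8],[100,-2,50],1],
  [[0,0,8],[150,-2,50],1],
  [[0,0,8],[178,-2,50],1],
  [[0,0,8],[178,-2,50],1],
  [[0,0,8],[178,-2,30],1],
  [[0,0,8],[178,-2,12],1],
  [[0,0,8],[178,-2,5],1],
])

```text
time_s: 31.85
eef_pos: [0.6237, -0.2696, -0.0269]
eef_rot: [-0.002, -0.0, 1.0, 0.001]
wrist_force: [-0.1, -0.5, -0.3]
opening: 0.089
grasp_force: 58.8
```

send_rows([
  [[0,0,0],[0,0,-3],1],
  [[0,0,0],[0,0,-4],1],
  [[0,0,0],[0,0,-4],1],
  [[0,0,0],[0,0,-4],1],
])

```text
time_s: 32.35
eef_pos: [0.6256, -0.2708, -0.0273]
eef_rot: [-0.0, -0.0, 1.0, 0.0]
wrist_force: [-2.5, 1.1, 5.7]
opening: 0.086
grasp_force: 59.5
```

send_rows([
  [[0,0,0],[0,0,1],0.4],
  [[0,0,0],[0,0,1],0.2],
  [[0,0,0],[0,0,1],0.2],
  [[0,0,0],[0,0,40],0.2],
  [[0,0,0],[0,0,90],0.2],
  [[0,0,0],[0,0,140],0.2],
  [[0,0,0],[-60,0,170],0.2],
  [[0,0,0],[-120,0,190],0.2],
  [[0,0,0],[-180,0,190],0.2],
  [[0,0,0],[-240,0,190],0.2],
])

```text
time_s: 33.6
eef_pos: [0.3846, -0.2706, 0.1625]
eef_rot: [0.0, -0.001, 1.0, -0.001]
wrist_force: [-0.5, -1.4, 0.9]
opening: 0.403
grasp_force: 0.0
```

send_rows([
  [[0,0,0],[-60,-40,0],0.2],
  [[0,0,0],[-100,-100,0],0.2],
  [[0,0,0],[-100,-100,0],0.2],
  [[0,0,0],[-100,-100,0],0.2],
])

```text
time_s: 34.1
eef_pos: [0.2857, -0.3711, 0.1619]
eef_rot: [0.0, 0.001, 1.0, 0.0]
wrist_force: [0.6, 0.9, -0.2]
opening: 0.399
grasp_force: 0.0
```

Run:
```python
from h import *
st();e=snap('scene')
for n in('top','scene'):
  c=snap(n)
  for t in 'block weight copper_lid tinned_lid rivet_tin scriber kettle hammer'.split():print(n,t,[(np.round(r['xyz'],3).tolist(),round(r['conf'],2)) for r in spotter.landmark_of(t,n)[:2]])
  if n=='top':t=c
cv2.imwrite('pics/w10.png',np.hstack([cv2.resize(t['pixels'][110:290,160:440],(400,257)),cv2.resize(c['pixels'][150:350,120:400],(400,257))])[:,:,::-1])
```

```text
t 34.1 p [ 0.2857 -0.3711  0.1619] y [0.002 1.    0.   ] z [ 0.  0. -1.] F [ 0.6  0.9 -0.2] op 0.399 g 0.0 q [-1.17 -0.02  1.91  0.    1.26 -2.74]
top block [([0.626, -0.152, 0.001], 0.76)]
top weight [([0.631, -0.15, 0.056], 0.49)]
top copper_lid []
top tinned_lid [([0.428, 0.107, 0.002], 0.74)]
top rivet_tin [([0.628, -0.01, 0.004], 0.71), ([0.513, 0.419, -0.002], 0.25)]
top scriber [([0.62, -0.272, 0.001], 0.73)]
top kettle [([0.627, 0.128, -0.002], 0.6)]
top hammer [([0.517, 0.415, -0.006], 0.58)]
scene block [([0.629, -0.153, 0.0], 0.89)]
scene weight [([0.63, -0.152, 0.054], 0.65)]
scene copper_lid [([0.632, -0.153, 0.04], 0.73), ([0.63, 0.127, -0.006], 0.32)]
scene tinned_lid [([0.429, 0.11, -0.002], 0.66)]
scene rivet_tin [([0.629, -0.015, -0.004], 0.96)]
scene scriber [([0.626, -0.269, -0.004], 0.96)]
scene kettle [([0.626, 0.128, -0.003], 0.98)]
scene hammer [([0.51, 0.419, -0.001], 0.61)]Traceback (most recent call last):
  File "<stdin>", line 7, in <module>
TypeError: string indices must be integers, not 'str'
```

Run:
```python
from h import *
a=snap('top');b=snap('scene')
cv2.imwrite('pics/w11.png',np.hstack([cv2.resize(a['pixels'][110:290,160:440],(400,257)),cv2.resize(b['pixels'][150:350,120:400],(400,257))])[:,:,::-1])
```

```text
(no output)
```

View pics/w11.png

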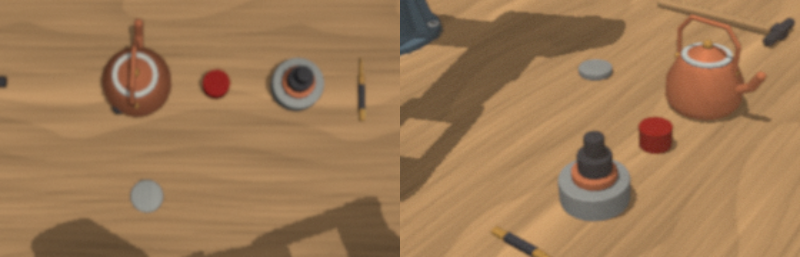

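The picture shows the weight on the lid on the block at (297,82). The tin stands midway to the kettle at (216,84), and the scriber lies front-back at (362,90). Everything is in place and the arm is clear.

```bash
python3 -c "
from h import *
print(ctrl.hand_in())"
```

```text
the job is handed in; nothing more can be done
None
```

I set out the bench as asked and handed the job in at about 34 s of the 128 s allowed: the final camera check showed everything in place and the kettle, hammer and tinned lid unmoved, but the hand-in returned no verdict.

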